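# Gauge candle moulds on a pin, hang the sound one, reject the clogged one

### The arm

A 7-joint arm with a two-finger parallel gripper is mounted at the origin on the work surface. World frame = base frame: x ahead of the robot, y to its left, z up, the work surface at z = 0. Lengths are in m, angles in degrees, forces in N, time in s.
With the tool pointing down it reaches from about 0.35 to 0.9 m from the base axis. Payload 19.9 kg.
Tool frame: the origin (TCP) lies at the very end of the fingers, on their centre line; the grasp point (between the pads) lies manip.tcp_to_grasp behind it (manip.tcp_to_grasp is the distance from the TCP to the grasp point, in m); z points along the fingers, y is the line along which they close (so a half turn about z gives the same grasp; the last joint's range is limited). The gripper opens to 94 mm and grips with 3 to 60 N. Pads are 16 mm wide; open, the fingers measure 119 mm over their backs; the gripper's body (75 mm by 177 mm) begins 78 mm behind the grasp point.
Start: joints at [62.023, 23.915, -0.59, 92.452, 0.269, 63.638, -3.037], TCP at [0.27, -0.564, 0.18] pointing down, gripper open.
Joint ranges: [-161.28, 161.28], [-22.2, 115.67], [-73.04, 71.86], [3.21, 147.25], [-68.34, 248.33], [10.77, 114.83], [-161.83, 161.83]. Speed limits (degrees/s): [108.29, 108.29, 136.94, 136.94, 172.46, 172.46, 172.46].

### API

Orientations are given as [roll, pitch, yaw] about the fixed x, y, z axes, in that order (R = Rz(yaw) Ry(pitch) Rx(roll)).
In Python, from station import read_state, vision, ticket, models, manip gives the robot as it stands.
- The arm moves only by the tool drive_tool, never from a script. Its argument "series" is a list of rows, each a list of 3 entries, a list of its own where there are three numbers: the shift along the tool's x, y, z as a fraction of full scale, then the turn, a rotation vector about the tool's x, y, z as a fraction of full scale, then the opening, from 0 (shut) to 1 (fully open). A call has exactly 10 rows; each row is the pose to reach, as a shift and turn from the pose commanded when the call began, along the tool's axes at that moment, turning the shorter way round; what a row does not reach only later rows make up. Full scale, the value 1, is 100 mm for a shift and pi rad for a turn. A row lasts 1/10 s, in which the tool goes at most 50 mm and 8.59 degrees, less where a joint would pass 70% of its speed; a pose out of reach is approached as far as the arm can. A call with a number of a shift or a turn outside -1 to 1 is refused whole. A call with a gripper value outside its range is refused whole. The fingers move at their own pace and stop on an object; "newtons" is the grip in N (left out, the last holds). Time passes only in rows, so rows that repeat a pose let the fingers close, or fill a call up. It gives the time, the measured TCP pose, the force, the opening and the grip force at its end, in the units of the state.
- read_state(): the state, without advancing time (a new reading comes with each control period).
- vision.snapshot(name): name is "side" or "top"; returns the picture (384x512x3 uint8, red, green, blue); there is no depth.
- vision.camera_info(name): a dict with "K" (3x3 intrinsics, pixels), "eye" and "orientation" of the camera in the world. Camera axes: x right, y down, z forward; pixel columns grow to the right and rows downward; lengths in m; the calibration is good to about 2 mm. A picture is of the moment at which its call begins. camera_info takes no time and is no camera call.
- ticket.finish_job(): hands the job in; it is judged then, once.
Trained networks look in the newest picture that a camera, given by its name, has taken for a name from the list of things; names that differ only in an ending like _2 or _b are one class to them, and where a whole thing is asked for, a point or a joint stands for the part that bears it (a point fixed in the world has none). Each returns a list of dicts, best first, with "p" (0 to 1); they miss things now and then, are a little off and sometimes report something else, mostly with a low value. They report only what shows in the picture. A call takes as long as a camera call. They do not tell look-alikes from the thing itself.
- models.recognise(camera, label): "xy" ([column, row] in pixels, amid what is visible of it).
- models.silhouettes(camera, label): "pixels" (384x512 bool, what is visible of it) and "xy" ([column, row] in pixels, amid what is visible of it).
- models.pinpoint(camera, label): "xy" ([column, row] in pixels: a listed point, or the origin of a listed thing).
The state is a dict: "clock": time; "joints": joint angles; "joint_vel": joint speeds; "effort": joint torques, N m; "tcp_pos": TCP position; "tool_rot": TCP orientation; "contact_force": force on the tool from outside, world axes, zero at the start; "ft_torque": the same for the moment, N m; "width": opening from 0.0 (shut) to 1.0 (fully open); "finger_force": force on a finger pad.
Only numpy, scipy, OpenCV 4.12 (cv2) and the standard library are available. Lean on these libraries where they do the work, as an engineer would, in place of code of your own. Each camera call takes 0.05 s, during which the arm holds its last target. There are 200 camera calls.

### The job

Of the two candle moulds standing on the table one is clear inside and one is clogged by old wax, and they look alike. Take them one at a time: try a mould on the upright gauge pin without forcing it - the clear one slides right down until its mouth sits on the gauge's foot, the clogged one stops part-way - and put it away before you touch the other, then try that one too. Hang the clear mould by its handle on the hook and stand the clogged one upright on the floor of the open carton; leave the tins and the jug where they are.

Things in the scene. Friction and masses are not known exactly. Their poses are not given: they have to be found in the camera images.
- mould_a: aluminium candle mould: tube 48 mm wide, 95 mm long, standing mouth down, closed flat top; bore 36 mm at the mouth, inside unseen, 0.22 kg. Fixed arch handle on top of 8 mm steel wire in the mould's own y-z plane: legs at y -17 and +17 mm, peak 135 mm above the mouth; a bar along its x can pass under (32 mm free). Origin: centre of the mouth, z up the tube.
- mould_b: aluminium candle mould: tube 48 mm wide, 95 mm long, standing mouth down, closed flat top; bore 36 mm at the mouth, inside unseen, 0.22 kg. Fixed arch handle on top of 8 mm steel wire in the mould's own y-z plane: legs at y -17 and +17 mm, peak 135 mm above the mouth; a bar along its x can pass under (32 mm free). Origin: centre of the mouth, z up the tube.
- mould_a_handle (a point): underside of the peak of mould_a's arch handle: on the mould's axis, 127 mm above its mouth
- mould_b_handle (a point): underside of the peak of mould_b's arch handle: on the mould's axis, 127 mm above its mouth
- gauge: fixed gauge: round dark steel foot of 84 mm diameter, 15 mm high, with an upright bright steel pin of 34 mm diameter that rises 75 mm above it; the pin's top 6 mm taper to 26 mm diameter. Origin: centre of the foot's underside, z up.
- gauge_foot (a point): centre of the foot's upper face (15 mm above the table), on the pin's axis; a clear mould's mouth comes to rest here, a clogged mould stops with its mouth roughly half the pin's height above
- gauge_tip (a point): centre of the pin's top, 75 mm above the foot's upper face
- hook: fixed stand: foot plate 100 x 110 x 12 mm, round post 16 mm thick, 186 mm high; from the post a round bar 8 mm thick runs level towards the stand's own -x, its centre 180 mm above the table, and its end turns up. Origin: under the post, z up.
- hook_seat (a point): on top of the level bar, 60 mm from the post's axis and 38 mm before the bend: where a handle should rest; its x axis runs along the bar, -x to the free end
- hook_tip (a point): centre of the upturned end of the bar: 112 mm out from the post's axis, 12 mm above the bar's centre line (the round end reaches 4 mm further)
- carton: fixed open cardboard carton, outside 150 x 150 mm, 60 mm high, walls and floor 6 mm; thin flaps folded outwards along its two x sides. Origin: centre of its underside, z up.
- carton_in (a point): centre of the carton's inner floor, 6 mm above the table; axes along the carton's sides
- tin_1: food tin filled with dark wax, 74 mm diameter, 100 mm high; origin at the centre of its underside; leave alone
- tin_2: another such tin, 74 mm diameter, 100 mm high; origin at the centre of its underside; leave alone
- jug: steel pouring jug, 120 mm diameter, 105 mm high, black handle to its +x reaching 91 mm from the axis, short spout to -x; origin at the centre of its underside; leave alone
Things that resemble listed ones, but are neither listed nor needed, are in the scene too. Leave any blue or yellow look-alike of the mould_b alone.

How it is judged:
By the outcome, as a careful person would: the job done as asked, in the order asked, and still so for the second after the job is handed in, with the robot touching nothing.
It also fails if it takes over 72 s, if anything falls off the work surface, if the arm or the gripper's body presses on something with over 40 N, if the wrist force passes 120 N, or if a joint passes its speed limit or range.

## Working session

There is one attempt and no reset: what is moved stays moved. The work goes in short steps, Python scripts to look and compute and a tool call to move; the robot and the scene stay as the last step left them, time stands still between calls to the robot, and variables do not carry over. Pictures are saved under pics/ and viewed, at most 10 in all, crops included, and the job is handed in when it is done.

Besides the shell and the picture viewer there is one more tool, called in YAML: its name, and indented under it one key for each argument. drive_tool: Moves the arm, as the interface text tells. Shift numbers are shares of 100 mm and turn numbers shares of pi rad, none past 1 either way. Its arguments: {"type":"object","properties":{"series":{"type":"array","items":{"type":"array"}},"newtons":{"type":"number"}},"required":["series"]}

```bash
mkdir -p pics
python3 - <<'E'
from station import read_state, vision, manip
import cv2,numpy as np
ims=[]
for c in("side","top"):
    im=vision.snapshot(c); cv2.imwrite(f"pics/{c}0.png",im[:,:,::-1]); i=vision.camera_info(c); print(c,i)
s=read_state(); print(s, manip.tcp_to_grasp)
E
```

```text
side {'K': array([[356.33450737,   0.        , 255.52729263],
       [  0.        , 356.33450737, 195.71329137],
       [  0.        ,   0.        ,   1.        ]]), 'eye': array([ 0.41768985, -0.61450912,  0.63361119]), 'orientation': array([-128.32237416,    1.16306909,  -16.220265  ])}
top {'K': array([[478.35041999,   0.        , 256.07836628],
       [  0.        , 478.35041999, 195.87567616],
       [  0.        ,   0.        ,   1.        ]]), 'eye': array([ 0.47939463, -0.0314579 ,  1.36446471]), 'orientation': array([-175.43827502,    0.38511805,  -90.08348231])}
{'clock': 0.1, 'joints': array([62.02297587, 23.94415159, -0.58940423, 92.48167624,  0.26905924,
       63.63968403, -3.03824752]), 'joint_vel': array([ 0.03166687, -0.09311983, -0.02722651, -0.02857332,  0.05118623,
       -0.11910961, -0.08468102]), 'effort': array([ 1.26048129e-03, -8.52580547e+01,  6.39877953e-01, -4.26691532e+01,
       -4.89337044e-02,  1.64924876e-02, -3.09422171e-05]), 'tcp_pos': array([ 0.26986404, -0.56332027,  0.17959596]), 'tool_rot': array([-1.79936043e+02,  5.14155098e-03,  2.55971994e+01]), 'contact_force': array([-0.98730263,  0.12713336, -0.36798527]), 'ft_torque': array([ 0.01239789, -0.06189036,  0.05983003]), 'finger_force': 0.0, 'width': 1.0039903047716299} 0.0188
```

View pics/side0.png

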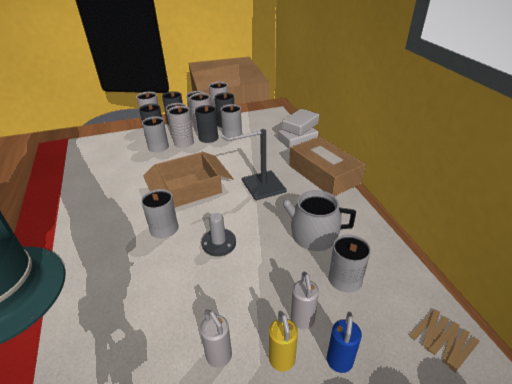

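View pics/top0.png

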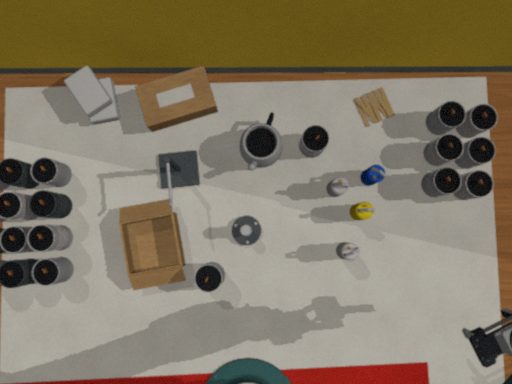

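The side view shows grey moulds at (215,338) and (304,300), yellow at (283,345), blue at (343,345), the gauge at (218,235), the hook post at (263,160) and the carton at (187,178). In the top view the greys are at (347,250) and (338,187), yellow (363,211), blue (374,175), gauge (246,230), hook (178,170) and carton (153,244). The two grey aluminium ones fit the description. I'll confirm that in a crop.

```bash
cat > h.py <<'E'
from station import read_state, vision, ticket, models, manip
import numpy as np, cv2
from scipy.spatial.transform import Rotation as R
I={c:vision.camera_info(c) for c in("side","top")}
def rot(c): return R.from_euler('xyz',I[c]['orientation'],degrees=True).as_matrix()
def ray(c,p):
    return rot(c)@np.linalg.solve(I[c]['K'],[p[0],p[1],1])
def plane(c,p,z):
    d=ray(c,p); e=I[c]['eye']; return e+d*(z-e[2])/d[2]
def proj(c,X):
    v=I[c]['K']@(rot(c).T@(np.asarray(X)-I[c]['eye'])); return v[:2]/v[2]
def tri(ps,pt):
    A=[];b=[]
    for c,p in(("side",ps),("top",pt)):
        d=ray(c,p);d/=np.linalg.norm(d);P=np.eye(3)-np.outer(d,d);A.append(P);b.append(P@I[c]['eye'])
    return np.linalg.solve(sum(A),sum(b))
E
python3 - <<'E'
from h import *
np.set_printoptions(precision=4,suppress=True)
H=dict(mould_a=0,mould_a_handle=.127,gauge=0,gauge_foot=.015,gauge_tip=.09,hook=0,hook_seat=.184,hook_tip=.192,carton=0,carton_in=.006,tin_1=0,jug=0)
im={c:vision.snapshot(c) for c in("side","top")}
for l,z in H.items():
    for c in("side","top"):
        for d in models.pinpoint(c,l):
            if d['p']>.25: print(l,c,round(d['p'],2),np.array(d['xy']).round(1),plane(c,d['xy'],z))
a=cv2.resize(im['side'][255:384,180:380],None,fx=3.8,fy=3.8,interpolation=cv2.INTER_CUBIC)
b=cv2.resize(im['top'][150:270,310:400],None,fx=3.4,fy=3.4,interpolation=cv2.INTER_CUBIC)
cv2.imwrite("pics/cropm.png",a[:,:,::-1]); 
cv2.imwrite("pics/cropt.png",cv2.resize(im['top'][140:275,130:400],None,fx=2.9,fy=2.9,interpolation=cv2.INTER_CUBIC)[:,:,::-1])
E
```

```text
mould_a side 0.9 [299.8 316.3] [ 0.605  -0.2419  0.    ]
mould_a side 0.85 [218.8 358.6] [ 0.4319 -0.28    0.    ]
mould_a side 0.73 [342.7 359.5] [ 0.6461 -0.3465  0.    ]
mould_a side 0.7 [190.3 184.9] [0.4573 0.2688 0.    ]
mould_a side 0.65 [279.6 353.4] [ 0.541  -0.3028  0.    ]
mould_a side 0.63 [163.2 227.7] [0.3635 0.1033 0.    ]
mould_a side 0.33 [311.7 232.2] [ 0.7231 -0.027   0.    ]
mould_a top 0.77 [370.6 177.9] [ 0.6393 -0.3507  0.    ]
mould_a top 0.73 [357.2 208.8] [ 0.5507 -0.3107  0.    ]
mould_a top 0.62 [329.5 187.5] [ 0.6119 -0.2327  0.    ]
mould_a top 0.55 [344.9 249.8] [ 0.4345 -0.2738  0.    ]
mould_a top 0.29 [170.  207.2] [0.5563 0.2238 0.    ]
mould_a_handle side 0.97 [211.3 311.6] [ 0.4331 -0.2665  0.127 ]
mould_a_handle top 0.69 [176.3 166.5] [0.6555 0.1849 0.127 ]
mould_a_handle top 0.54 [352.9 252.6] [ 0.4315 -0.2717  0.127 ]
gauge side 0.75 [218.6 246.4] [ 0.4878 -0.005   0.    ]
gauge top 0.75 [244.6 231.2] [0.4875 0.0104 0.    ]
gauge top 0.58 [330.  186.3] [ 0.6154 -0.2341  0.    ]
gauge_foot side 0.6 [215.2 239.5] [0.4829 0.0056 0.015 ]
gauge_foot
[... 510 characters left out ...]
de 0.64 [344.5 276.7] [ 0.6397 -0.3106  0.192 ]
hook_tip top 0.66 [168.8 207. ] [0.546  0.1908 0.192 ]
carton side 0.7 [188.6 188.3] [0.4501 0.2533 0.    ]
carton top 0.74 [308.6 147.6] [ 0.7276 -0.1741  0.    ]
carton top 0.62 [153.9 240.9] [0.4604 0.2684 0.    ]
carton_in side 0.78 [192.1 185.1] [0.4619 0.2578 0.006 ]
carton_in top 0.64 [152.1 244.4] [0.4506 0.272  0.006 ]
tin_1 side 0.69 [165.  227.7] [0.368  0.1019 0.    ]
tin_1 side 0.56 [346.1 276.9] [ 0.7394 -0.18    0.    ]
tin_1 top 0.86 [211.5 273.9] [0.3673 0.1039 0.    ]
tin_1 top 0.58 [308.8 145.5] [ 0.7337 -0.1747  0.    ]
jug side 0.72 [314.9 235.7] [ 0.7258 -0.0409  0.    ]
jug top 0.95 [261.6 147.4] [ 0.7285 -0.0386  0.    ]
```

View pics/cropm.png

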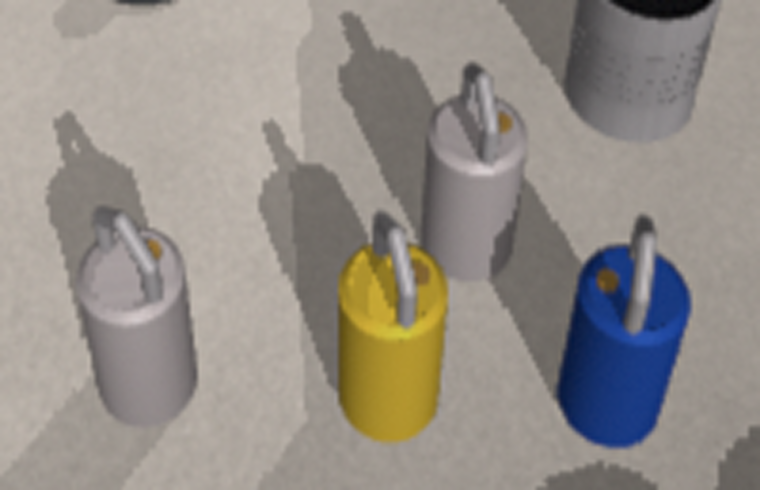

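View pics/cropt.png

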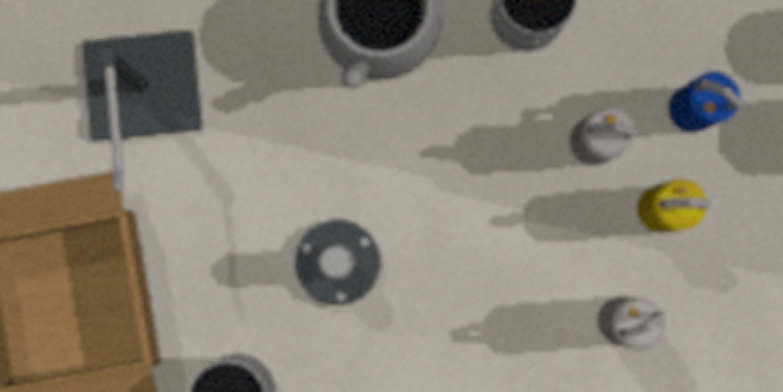

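The enlarged crop confirms that the plain grey moulds are at side (217,337) and (305,305). Between and beside them are the yellow and blue look-alikes. Next I'll fit poses to the silhouettes.

```bash
cat >> h.py <<'E'
from scipy.optimize import minimize
def place(P,x,y,yaw): 
    c,s=np.cos(yaw),np.sin(yaw); P=np.asarray(P,float); return np.c_[x+c*P[:,0]-s*P[:,1],y+s*P[:,0]+c*P[:,1],P[:,2]]
t=np.linspace(0,2*np.pi,40)
def circ(r,z): return np.c_[r*np.cos(t),r*np.sin(t),0*t+z]
u=np.linspace(0,np.pi,15)
arch=np.vstack([[[0,17e-3,.095]],np.c_[0*u,.017*np.cos(u),.114+.017*np.sin(u)],[[0,-17e-3,.095]]])
def parts(kind):
    if kind=='mould': return [('h',np.r_[circ(.024,0),circ(.024,.095)]),('l',arch,.008)]
    if kind=='gauge': return [('h',np.r_[circ(.042,0),circ(.042,.015)]),('h',np.r_[circ(.017,.01),circ(.017,.084),circ(.013,.09)])]
    if kind=='hook':
        b=np.array([[a,b_] for a in(-1,1) for b_ in(-1,1)])
        f=np.r_[np.c_[b*[.05,.055],[0]*4],np.c_[b*[.05,.055],[.012]*4]]
        return [('h',f),('h',np.r_[circ(.008,0),circ(.008,.186)]),('l',np.array([[0,0,.18],[-.098,0,.18],[-.107,0,.184],[-.112,0,.192]]),.008)]
S=4
def render(c,kind,x,y,yaw,z0=0):
    m=np.zeros((384*S,512*S),np.uint8)
    for p in parts(kind):
        X=place(p[1],x,y,yaw)+[0,0,z0]; q=np.array([proj(c,a) for a in X])*S+S/2
        if p[0]=='h': cv2.fillConvexPoly(m,cv2.convexHull(q.astype(np.float32)).astype(np.int32),255)
        else: cv2.polylines(m,[q.astype(np.int32)],False,255,max(1,int(round(p[2]*S*I[c]['K'][0,0]/np.linalg.norm(X.mean(0)-I[c]['eye'])))))
    return cv2.resize(m,(512,384),interpolation=cv2.INTER_AREA)/255.
def getmask(c,label,X):
    p=proj(c,X); L=[d for d in models.silhouettes(c,label)]
    L=[d for d in L if np.hypot(*(np.array(d['xy'])-p))<18]
    return max(L,key=lambda d:d['p'])['pixels'].astype(float) if L else None
def fit(kind,masks,x,y,yaw,z0=0,yaws=None):
    cost=lambda v:sum(np.abs(render(c,kind,x+v[0]*.01,y+v[1]*.01,v[2]*.3,z0)-m).sum()/m.sum() for c,m in masks.items())
    best=None
    for a in(yaws if yaws is not None else [yaw]):
        r=minimize(cost,[0,0,a/.3],method='Nelder-Mead',options=dict(initial_simplex=[[0,0,a/.3],[.5,0,a/.3],[0,.5,a/.3],[0,0,a/.3+.7]],maxiter=120,xatol=.01,fatol=1e-4))
        if best is None or r.fun<best.fun: best=r
    v=best.x; return x+v[0]*.01,y+v[1]*.01,np.degrees(v[2]*.3),best.fun
E
cat > m.py <<'E'
from h import *
np.set_printoptions(precision=4,suppress=True)
for c in("side","top"): vision.snapshot(c)
Y=np.radians([0,45,90,135])
for n,k,l,x,y,ys in [("M1","mould","mould_a",.433,-.275,Y),("M2","mould","mould_a",.609,-.237,Y),("G","gauge","gauge",.486,.006,[0]),("H","hook","hook",.665,.197,[.07])]:
    ms={}
    for c in("side","top"):
        m=getmask(c,l,[x-(.03 if k=="hook" else 0),y,.06])
        if m is None: print(n,"no mask",c)
        else: ms[c]=m
    print(n,'both',np.array(fit(k,ms,x,y,0,yaws=ys)))
    for c in ms: print('   ',c,np.array(fit(k,{c:ms[c]},x,y,0,yaws=ys)))
E
python3 m.py
```

```text
M1 both [ 0.4342 -0.2726 35.6052  0.1818]
    side [ 0.4334 -0.2719 27.8831  0.0769]
    top [ 0.4347 -0.2725 87.8807  0.0901]
M2 no mask side
M2 both [ 0.6107 -0.247  99.4789  0.0681]
    top [ 0.6107 -0.247  99.4789  0.0681]
G both [ 0.4915  0.0047 -5.5836  0.1094]
    side [ 0.4907  0.0052 -4.3577  0.0518]
    top [ 0.4921  0.0043 -4.5495  0.0404]
H both [0.6646 0.1985 6.147  0.2414]
    side [0.664  0.1989 6.3723 0.1102]
    top [0.6664 0.1972 5.0461 0.1248]
```

Run:
```python
from h import *
rows=[]
for n,l,x,y,ys in [("M1","mould_a",.4342,-.2724,[10,20,28]),("M2","mould_a",.6105,-.246,[-10,0,10])]:
    ms={c:None for c in I}
    for c in I:
        im=vision.snapshot(c)
        if n=="M2" and c=="side":
            ms=[d for d in models.silhouettes(c,"mould_b")]; print([(d['p'],d['xy']) for d in ms])
        k=7 if c=='top' else 5
        p=proj(c,[x,y,.11]); x0,y0=int(p[0]-90/k),int(p[1]-(70/k if c=='top' else 50/k)); 
        t0=cv2.resize(im[y0:y0+int(150/k),x0:x0+int(195/k)],(195,150),interpolation=cv2.INTER_CUBIC)
        sx,sy=195/int(195/k),150/int(150/k)
        r=[t0]
        for a in ys:
            t1=t0.copy()
            q=np.array([proj(c,X) for X in place(arch,x,y,np.radians(a))])
            cv2.polylines(t1,[((q+.5-[x0,y0])*[sx,sy]).astype(np.int32)],False,(255,0,0),1)
            q=np.array([proj(c,X) for X in place(circ(.024,.095),x,y,0)])
            cv2.polylines(t1,[((q+.5-[x0,y0])*[sx,sy]).astype(np.int32)],True,(0,255,0),1)
            r.append(t1)
        rows.append(np.hstack(r))
cv2.imwrite("pics/yaw.png",np.vstack(rows)[:,:,::-1])
```

```text
[(0.85, [214.5, 340.3]), (0.79, [302.3, 299.7]), (0.71, [280.1, 339.2]), (0.68, [345.8, 342.0])]
```

View pics/yaw.png

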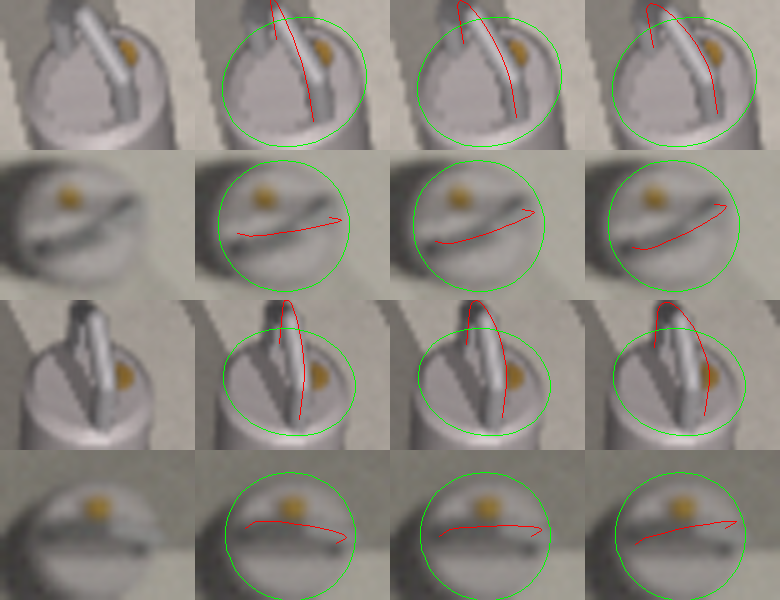

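The M1 arch matches the 28° overlay and the M2 arch the -10° overlay. The M2 centre needs the side mask.

Run:
```python
from h import *
ms={}
for c in I:
    vision.snapshot(c); ms[c]=getmask(c,"mould_b",[.609,-.24,.06])
for k in (["side"],["top"],["side","top"]):
    d={c:ms[c] for c in k if ms[c] is not None}
    if d: print(k,np.round(fit('mould',d,.6095,-.243,0,yaws=[-.17]),4))
# move M1
s=read_state(); T=R.from_euler('xyz',s['tool_rot'],degrees=True); print(s['tcp_pos'],s['tool_rot'])
for tgt in ([.4342,-.2724,.18],[.4342,-.2724,.056]): print(T.inv().apply(np.array(tgt)-s['tcp_pos'])*10)
```

```text
['side'] [  0.6079  -0.2468 -11.1922   0.0745]
['top'] [ 0.6107 -0.2483 -0.0214  0.142 ]
['side', 'top'] [ 0.6088 -0.2468 -8.9407  0.2357]
[ 0.27002905 -0.56363018  0.18012505] [-1.79995019e+02  6.43834105e-06  2.55965304e+01]
[ 2.73879501e+00 -1.91721497e+00  1.41687009e-03]
[ 2.73879515 -1.91710717  1.24141687]
```

drive_tool:
  series:
    - [[0.25,-0.18,0.05],[0,0,-0.0133],1]
    - [[0.55,-0.38,0.1],[0,0,-0.0133],1]
    - [[0.85,-0.6,0.15],[0,0,-0.0133],1]
    - [[1,-0.7,0.2],[0,0,-0.0133],1]
    - [[1,-0.7,0.2],[0,0,-0.0133],1]
    - [[1,-0.7,0.2],[0,0,-0.0133],1]
    - [[1,-0.7,0.2],[0,0,-0.0133],1]
    - [[1,-0.7,0.2],[0,0,-0.0133],1]
    - [[1,-0.7,0.2],[0,0,-0.0133],1]
    - [[1,-0.7,0.2],[0,0,-0.0133],1]

```text
clock: 3.35
tcp_pos: [0.3297, -0.4576, 0.1601]
tool_rot: [-180.0, 0.0, 28.0]
contact_force: [0.3, -0.2, -0.2]
width: 1.001
finger_force: 0.0
```

drive_tool:
  series:
    - [[0.1,-0.07,0],[0,0,0],1]
    - [[0.2,-0.14,0],[0,0,0],1]
    - [[0.4,-0.25,0],[0,0,0],1]
    - [[0.6,-0.4,0],[0,0,0],1]
    - [[0.8,-0.55,0],[0,0,0],1]
    - [[0.95,-0.65,0],[0,0,0],1]
    - [[0.95,-0.65,0],[0,0,0],1]
    - [[0.95,-0.65,0],[0,0,0],1]
    - [[0.95,-0.65,0],[0,0,0],1]
    - [[0.95,-0.65,0],[0,0,0],1]

```text
clock: 4.35
tcp_pos: [0.383, -0.3558, 0.1601]
tool_rot: [-180.0, 0.0, 27.9]
contact_force: [-0.0, 0.7, -0.1]
width: 1.0
finger_force: 0.0
```

```bash
cat >> h.py <<'E'
def go(*tg,yaw=None):
    s=read_state(); T=R.from_euler('xyz',s['tool_rot'],degrees=True); print(s['clock'],s['tcp_pos'].round(4),s['tool_rot'].round(2),'F',s['contact_force'].round(2),'w',round(s['width'],3),'ff',round(s['finger_force'],1))
    for g in tg: print(' shift',(T.inv().apply(np.array(g)-s['tcp_pos'])*10).round(4))
    if yaw is not None: print(' turn',((T.inv()*R.from_euler('xyz',[180,0,yaw],degrees=True)).as_rotvec()/np.pi).round(4))
E
python3 -c "
from h import *
go([.434,-.2725,.16],[.434,-.2725,.056],yaw=28)"
```

```text
4.35 [ 0.383  -0.3558  0.1601] [-1.800e+02  1.000e-02  2.793e+01] F [-0.01  0.67 -0.12] w 1.0 ff 0.0
 shift [ 8.414e-01 -4.973e-01  8.000e-04]
 shift [ 0.8416 -0.4972  1.0408]
 turn [-0.      0.0001 -0.0004]
```

drive_tool:
  series:
    - [[0.3,-0.18,0],[0,0,0],1]
    - [[0.6,-0.36,0],[0,0,0],1]
    - [[0.84,-0.497,0],[0,0,0],1]
    - [[0.84,-0.497,0],[0,0,0],1]
    - [[0.84,-0.497,0.2],[0,0,0],1]
    - [[0.84,-0.497,0.4],[0,0,0],1]
    - [[0.84,-0.497,0.6],[0,0,0],1]
    - [[0.84,-0.497,0.8],[0,0,0],1]
    - [[0.84,-0.497,1.0],[0,0,0],1]
    - [[0.84,-0.497,1.0],[0,0,0],1]

```text
clock: 5.35
tcp_pos: [0.4324, -0.2721, 0.0581]
tool_rot: [-179.8, 0.1, 27.9]
contact_force: [0.2, -0.6, 1.2]
width: 1.0
finger_force: 0.0
```

drive_tool:
  series:
    - [[0,0,0],[0,0,0],0.4]
    - [[0,0,0],[0,0,0],0.4]
    - [[0,0,0],[0,0,0],0.4]
    - [[0,0,0],[0,0,0],0.4]
    - [[0,0,0],[0,0,0],0.4]
    - [[0,0,0],[0,0,0],0.4]
    - [[0,0,0],[0,0,0],0.4]
    - [[0,0,0],[0,0,0],0.4]
    - [[0,0,0],[0,0,0],0.4]
    - [[0,0,0],[0,0,0],0.4]
  newtons: 25

```text
clock: 6.35
tcp_pos: [0.4343, -0.272, 0.0602]
tool_rot: [180.0, -0.0, 28.0]
contact_force: [-0.6, 0.4, 5.0]
width: 0.507
finger_force: 25.0
```

```bash
python3 -c "
from h import *
go([.434,-.2725,.16])
im={c:vision.snapshot(c) for c in I}
cv2.imwrite('pics/g1.png',np.hstack([cv2.resize(im['side'][270:384,150:290],(400,326)),cv2.resize(im['top'][200:290,300:400],(362,326))])[:,:,::-1])"
```

```text
6.35 [ 0.4343 -0.272   0.0602] [ 1.8e+02 -1.0e-02  2.8e+01] F [-0.59  0.43  4.96] w 0.507 ff 25.0
 shift [-0.005   0.0032 -0.9976]
```

View pics/g1.png

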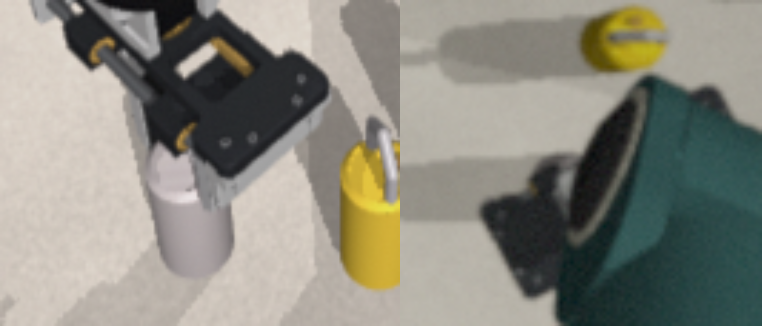

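The mould is gripped at 0.507 × 94 = 47.7 mm wide, and the picture shows the fingers on the tube, clear of yellow. Next: lift and carry to the gauge.

drive_tool:
  series:
    - [[0,0,-0.2],[0,0,0],0.4]
    - [[0,0,-0.5],[0,0,0],0.4]
    - [[0,0,-0.8],[0,0,0],0.4]
    - [[0.1,-0.12,-1],[0,0,0],0.4]
    - [[0.25,-0.3,-1],[0,0,0],0.4]
    - [[0.45,-0.54,-1],[0,0,0],0.4]
    - [[0.6,-0.72,-1],[0,0,0],0.4]
    - [[0.7,-0.84,-1],[0,0,0],0.4]
    - [[0.7,-0.84,-1],[0,0,0],0.4]
    - [[0.7,-0.84,-1],[0,0,0],0.4]

```text
clock: 7.45
tcp_pos: [0.4563, -0.1653, 0.1599]
tool_rot: [-180.0, 0.0, 28.0]
contact_force: [-0.7, -0.6, -2.2]
width: 0.503
finger_force: 25.0
```

drive_tool:
  series:
    - [[0.1,-0.12,-0.1],[0,0,0.03],0.4]
    - [[0.25,-0.3,-0.2],[0,0,0.06],0.4]
    - [[0.45,-0.54,-0.2],[0,0,0.09],0.4]
    - [[0.65,-0.78,-0.2],[0,0,0.1222],0.4]
    - [[0.8,-0.95,-0.2],[0,0,0.1222],0.4]
    - [[0.8,-0.95,-0.2],[0,0,0.1222],0.4]
    - [[0.8,-0.95,-0.2],[0,0,0.1222],0.4]
    - [[0.8,-0.95,-0.2],[0,0,0.1222],0.4]
    - [[0.8,-0.95,-0.2],[0,0,0.1222],0.4]
    - [[0.8,-0.95,-0.2],[0,0,0.1222],0.4]

```text
clock: 8.45
tcp_pos: [0.4825, -0.0443, 0.1801]
tool_rot: [180.0, 0.0, 5.9]
contact_force: [1.1, -0.3, -2.9]
width: 0.504
finger_force: 25.0
```

```bash
python3 -c "
from h import *
go([.4915,.005,.18],[.4915,.005,.16],yaw=6)"
```

```text
8.45 [ 0.4825 -0.0443  0.1801] [1.80e+02 1.00e-02 5.93e+00] F [ 1.14 -0.28 -2.95] w 0.504 ff 25.0
 shift [ 0.1401 -0.4812  0.0012]
 shift [ 0.1401 -0.4812  0.2012]
 turn [ 0.      0.     -0.0004]
```

drive_tool:
  series:
    - [[0.05,-0.2,0],[0,0,0],0.4]
    - [[0.14,-0.4,0],[0,0,0],0.4]
    - [[0.14,-0.481,0],[0,0,0],0.4]
    - [[0.14,-0.481,0],[0,0,0],0.4]
    - [[0.14,-0.481,0.1],[0,0,0],0.4]
    - [[0.14,-0.481,0.2],[0,0,0],0.4]
    - [[0.14,-0.481,0.25],[0,0,0],0.4]
    - [[0.14,-0.481,0.25],[0,0,0],0.4]
    - [[0.14,-0.481,0.25],[0,0,0],0.4]
    - [[0.14,-0.481,0.25],[0,0,0],0.4]

```text
clock: 9.45
tcp_pos: [0.4917, 0.0057, 0.1554]
tool_rot: [180.0, -0.0, 6.0]
contact_force: [-0.0, -0.0, -1.6]
width: 0.505
finger_force: 25.0
```

```bash
python3 -c "
from h import *
go([.4915,.005,.145],yaw=6)
im={c:vision.snapshot(c) for c in I}
cv2.imwrite('pics/g2.png',np.hstack([cv2.resize(im['side'][170:270,160:280],(480,400),interpolation=2),cv2.resize(im['top'][190:270,215:275],(300,400),interpolation=2)])[:,:,::-1])"
```

```text
9.45 [0.4917 0.0057 0.1554] [ 1.80e+02 -2.00e-02  5.99e+00] F [-0.01 -0.02 -1.61] w 0.505 ff 25.0
 shift [-0.0028  0.0069  0.1037]
 turn [ 0.     -0.0001 -0.    ]
```

View pics/g2.png

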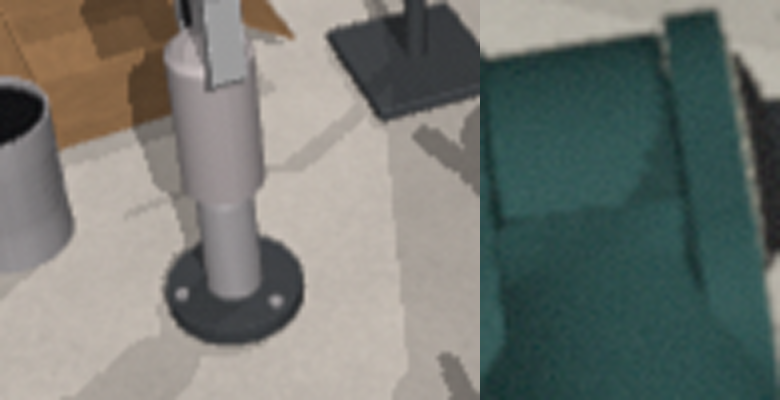

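The picture shows the mould just above the pin, about 1 px (2 mm) left of the pin's axis, so I'll nudge it in x and lower gently.

drive_tool:
  series:
    - [[0.015,0,0.02],[0,0,0],0.4]
    - [[0.015,0,0.04],[0,0,0],0.4]
    - [[0.015,0,0.06],[0,0,0],0.4]
    - [[0.015,0,0.08],[0,0,0],0.4]
    - [[0.015,0,0.1],[0,0,0],0.4]
    - [[0.015,0,0.12],[0,0,0],0.4]
    - [[0.015,0,0.14],[0,0,0],0.4]
    - [[0.015,0,0.15],[0,0,0],0.4]
    - [[0.015,0,0.15],[0,0,0],0.4]
    - [[0.015,0,0.15],[0,0,0],0.4]

```text
clock: 10.55
tcp_pos: [0.4928, 0.0057, 0.14]
tool_rot: [180.0, 0.0, 6.0]
contact_force: [-1.1, -3.2, -4.6]
width: 0.507
finger_force: 25.0
```

drive_tool:
  series:
    - [[0,0.01,0.02],[0,0,0],0.4]
    - [[0,0.01,0.04],[0,0,0],0.4]
    - [[0,0.01,0.06],[0,0,0],0.4]
    - [[0,0.01,0.08],[0,0,0],0.4]
    - [[0,0.01,0.1],[0,0,0],0.4]
    - [[0,0.01,0.12],[0,0,0],0.4]
    - [[0,0.01,0.14],[0,0,0],0.4]
    - [[0,0.01,0.16],[0,0,0],0.4]
    - [[0,0.01,0.16],[0,0,0],0.4]
    - [[0,0.01,0.16],[0,0,0],0.4]

```text
clock: 11.55
tcp_pos: [0.493, 0.005, 0.124]
tool_rot: [-180.0, 0.0, 6.0]
contact_force: [-0.0, -0.5, -2.7]
width: 0.506
finger_force: 25.0
```

drive_tool:
  series:
    - [[0,0,0.01],[0,0,0],0.4]
    - [[0,0,0.02],[0,0,0],0.4]
    - [[0,0,0.03],[0,0,0],0.4]
    - [[0,0,0.04],[0,0,0],0.4]
    - [[0,0,0.05],[0,0,0],0.4]
    - [[0,0,0.06],[0,0,0],0.4]
    - [[0,0,0.07],[0,0,0],0.4]
    - [[0,0,0.08],[0,0,0],0.4]
    - [[0,0,0.09],[0,0,0],0.4]
    - [[0,0,0.1],[0,0,0],0.4]

```text
clock: 12.55
tcp_pos: [0.4931, 0.005, 0.1141]
tool_rot: [-180.0, 0.0, 6.0]
contact_force: [-1.5, -0.2, -0.1]
width: 0.502
finger_force: 25.0
```

drive_tool:
  series:
    - [[0,0,0.01],[0,0,0],0.4]
    - [[0,0,0.02],[0,0,0],0.4]
    - [[0,0,0.03],[0,0,0],0.4]
    - [[0,0,0.04],[0,0,0],0.4]
    - [[0,0,0.05],[0,0,0],0.4]
    - [[0,0,0.05],[0,0,0],0.4]
    - [[0,0,0.05],[0,0,0],0.4]
    - [[0,0,0.05],[0,0,0],0.4]
    - [[0,0,0.05],[0,0,0],0.4]
    - [[0,0,0.05],[0,0,0],0.4]

```text
clock: 13.55
tcp_pos: [0.493, 0.0049, 0.1091]
tool_rot: [-180.0, 0.0, 6.0]
contact_force: [-2.0, 0.1, -2.8]
width: 0.503
finger_force: 25.0
```

drive_tool:
  series:
    - [[0,0,0.01],[0,0,0],0.4]
    - [[0,0,0.02],[0,0,0],0.4]
    - [[0,0,0.03],[0,0,0],0.4]
    - [[0,0,0.04],[0,0,0],0.4]
    - [[0,0,0.05],[0,0,0],0.4]
    - [[0,0,0.06],[0,0,0],0.4]
    - [[0,0,0.07],[0,0,0],0.4]
    - [[0,0,0.08],[0,0,0],0.4]
    - [[0,0,0.09],[0,0,0],0.4]
    - [[0,0,0.1],[0,0,0],0.4]

```text
clock: 14.55
tcp_pos: [0.4931, 0.0049, 0.0991]
tool_rot: [-180.0, 0.0, 6.0]
contact_force: [-2.3, 0.3, -0.5]
width: 0.51
finger_force: 25.0
```

drive_tool:
  series:
    - [[0,0,0.03],[0,0,0],0.4]
    - [[0,0,0.06],[0,0,0],0.4]
    - [[0,0,0.09],[0,0,0],0.4]
    - [[0,0,0.12],[0,0,0],0.4]
    - [[0,0,0.15],[0,0,0],0.4]
    - [[0,0,0.18],[0,0,0],0.4]
    - [[0,0,0.2],[0,0,0],0.4]
    - [[0,0,0.2],[0,0,0],0.4]
    - [[0,0,0.2],[0,0,0],0.4]
    - [[0,0,0.2],[0,0,0],0.4]

```text
clock: 15.55
tcp_pos: [0.4926, 0.005, 0.0789]
tool_rot: [-180.0, 0.1, 6.0]
contact_force: [-5.9, 0.2, -4.6]
width: 0.505
finger_force: 25.0
```

drive_tool:
  series:
    - [[0,0,0.01],[0,0,0],0.4]
    - [[0,0,0.015],[0,0,0],0.4]
    - [[0,0,0.02],[0,0,0],0.4]
    - [[0,0,0.025],[0,0,0],0.4]
    - [[0,0,0.03],[0,0,0],0.4]
    - [[0,0,0.035],[0,0,0],0.4]
    - [[0,0,0.04],[0,0,0],0.4]
    - [[0,0,0.042],[0,0,0],0.4]
    - [[0,0,0.042],[0,0,0],0.4]
    - [[0,0,0.042],[0,0,0],0.4]

```text
clock: 16.55
tcp_pos: [0.4931, 0.005, 0.0757]
tool_rot: [180.0, -0.0, 6.0]
contact_force: [-10.8, 0.7, 14.5]
width: 0.507
finger_force: 25.0
```

```bash
python3 -c "
from h import *
go([.4915,.005,.145],yaw=6)
im={c:vision.snapshot(c) for c in I}
a=cv2.resize(im['side'][170:270,160:280],(480,400),interpolation=2)
cv2.imwrite('pics/g3.png',np.hstack([a,cv2.resize(im['side'][125:225,130:220],(320,400),interpolation=2)])[:,:,::-1])"
```

```text
16.55 [0.4931 0.005  0.0757] [179.99  -0.     6.01] F [-10.75   0.7   14.52] w 0.507 ff 25.0
 shift [-0.0159 -0.0016 -0.6935]
 turn [ 0.0001 -0.      0.    ]
```

View pics/g3.png

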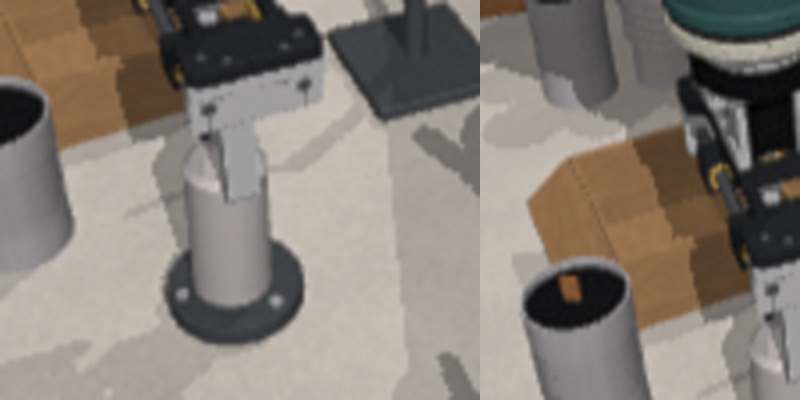

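The mould slid fully down and its mouth rests on the foot (0.0757 − 0.060 ≈ 0.015), so M1 is the clear one and goes on the hook.

drive_tool:
  series:
    - [[-0.01,0,-0.05],[0,0,0],0.4]
    - [[-0.01,0,-0.15],[0,0,0],0.4]
    - [[-0.01,0,-0.25],[0,0,0],0.4]
    - [[-0.01,0,-0.35],[0,0,0],0.4]
    - [[-0.01,0,-0.45],[0,0,0],0.4]
    - [[-0.01,0,-0.6],[0,0,0],0.4]
    - [[-0.01,0,-0.75],[0,0,0],0.4]
    - [[-0.01,0,-0.9],[0,0,0],0.4]
    - [[-0.01,0,-1],[0,0,0],0.4]
    - [[-0.01,0,-1],[0,0,0],0.4]

```text
clock: 17.65
tcp_pos: [0.4929, 0.0048, 0.1764]
tool_rot: [180.0, -0.1, 6.0]
contact_force: [0.4, -0.5, -2.5]
width: 0.507
finger_force: 25.0
```

drive_tool:
  series:
    - [[0.02,-0.1,0],[0,0,0],0.4]
    - [[0.05,-0.25,0],[0,0,0],0.4]
    - [[0.1,-0.5,0],[0,0,0],0.4]
    - [[0.2,-0.75,0],[0,0,0],0.4]
    - [[0.25,-0.95,0],[0,0,0],0.4]
    - [[0.25,-0.95,0],[0,0,0],0.4]
    - [[0.25,-0.95,0],[0,0,0],0.4]
    - [[0.25,-0.95,0],[0,0,0],0.4]
    - [[0.25,-0.95,0],[0,0,0],0.4]
    - [[0.25,-0.95,0],[0,0,0],0.4]

```text
clock: 18.65
tcp_pos: [0.507, 0.1014, 0.1749]
tool_rot: [180.0, 0.0, 5.9]
contact_force: [0.1, 0.4, -1.7]
width: 0.509
finger_force: 25.0
```

```bash
python3 -c "
from h import *
go([.5009,.1808,.135],[.6053,.1917,.135],yaw=6)
for c in I: vision.snapshot(c)
for l,z in (('hook_seat',.184),('hook_tip',.192)):
  for c in I:
    for d in models.pinpoint(c,l):
      if d['p']>.4: print(l,c,round(d['p'],2),plane(c,d['xy'],z).round(4))
"
```

```text
18.65 [0.507  0.1014 0.1749] [1.7999e+02 1.0000e-02 5.9500e+00] F [ 0.14  0.39 -1.69] w 0.509 ff 25.0
 shift [ 0.0212 -0.7962  0.3991]
 shift [ 1.0709 -0.7965  0.399 ]
 turn [ 0.      0.     -0.0003]
hook_seat side 0.71 [0.6075 0.1943 0.184 ]
hook_seat top 0.92 [0.6028 0.1858 0.184 ]
hook_tip side 0.71 [ 0.4887 -0.0065  0.192 ]
```

drive_tool:
  series:
    - [[0.02,-0.2,0],[0,0,0],0.4]
    - [[0.02,-0.4,0],[0,0,0],0.4]
    - [[0.02,-0.6,0],[0,0,0],0.4]
    - [[0.02,-0.75,0.05],[0,0,0],0.4]
    - [[0.02,-0.8,0.15],[0,0,0],0.4]
    - [[0.02,-0.8,0.25],[0,0,0],0.4]
    - [[0.02,-0.8,0.35],[0,0,0],0.4]
    - [[0.02,-0.8,0.4],[0,0,0],0.4]
    - [[0.02,-0.8,0.4],[0,0,0],0.4]
    - [[0.02,-0.8,0.4],[0,0,0],0.4]

```text
clock: 19.95
tcp_pos: [0.5009, 0.1814, 0.135]
tool_rot: [-180.0, 0.0, 6.0]
contact_force: [-0.3, -0.7, -2.1]
width: 0.507
finger_force: 25.0
```

```bash
python3 -c "
from h import *
go([.6053,.1917,.135],[.6053,.1917,.116],yaw=6)
im={c:vision.snapshot(c) for c in I}
cv2.imwrite('pics/g4.png',np.hstack([cv2.resize(im['side'][100:200,180:300],(480,400),interpolation=2),cv2.resize(im['top'][140:240,130:210],(320,400),interpolation=2)])[:,:,::-1])"
```

```text
19.95 [0.5009 0.1814 0.135 ] [-180.      0.      5.97] F [-0.3  -0.75 -2.12] w 0.507 ff 25.0
 shift [1.0494e+00 5.9000e-03 4.0000e-04]
 shift [1.0494 0.0059 0.1904]
 turn [-0.      0.     -0.0002]
```

View pics/g4.png

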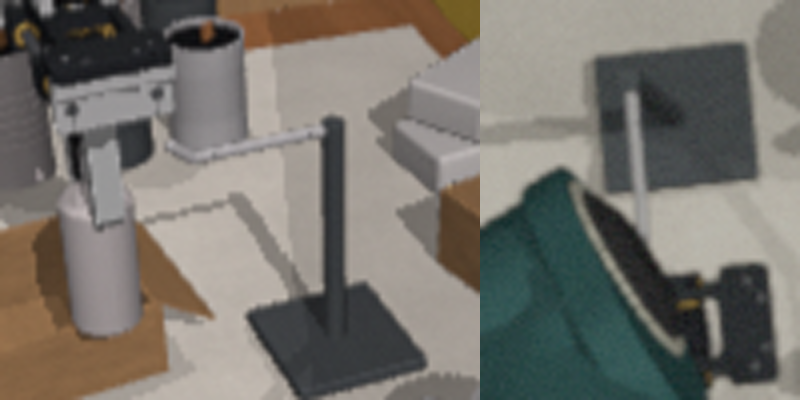

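The picture shows the mould just in front of the hook's tip, arch plane across the bar, at window height. I'll advance along the bar.

drive_tool:
  series:
    - [[0.08,0,0],[0,0,0],0.4]
    - [[0.16,0,0],[0,0,0],0.4]
    - [[0.24,0,0],[0,0,0],0.4]
    - [[0.32,0,0],[0,0,0],0.4]
    - [[0.4,0,0],[0,0,0],0.4]
    - [[0.48,0,0],[0,0,0],0.4]
    - [[0.56,0,0],[0,0,0],0.4]
    - [[0.64,0,0],[0,0,0],0.4]
    - [[0.7,0,0],[0,0,0],0.4]
    - [[0.7,0,0],[0,0,0],0.4]

```text
clock: 21.05
tcp_pos: [0.5709, 0.1891, 0.1348]
tool_rot: [-180.0, 0.0, 6.0]
contact_force: [-0.1, -0.7, -0.6]
width: 0.501
finger_force: 25.0
```

drive_tool:
  series:
    - [[0.08,0,0],[0,0,0],0.4]
    - [[0.16,0,0],[0,0,0],0.4]
    - [[0.24,0,0],[0,0,0],0.4]
    - [[0.32,0,0],[0,0,0],0.4]
    - [[0.35,0,0.03],[0,0,0],0.4]
    - [[0.35,0,0.06],[0,0,0],0.4]
    - [[0.35,0,0.09],[0,0,0],0.4]
    - [[0.35,0,0.12],[0,0,0],0.4]
    - [[0.35,0,0.15],[0,0,0],0.4]
    - [[0.35,0,0.15],[0,0,0],0.4]

```text
clock: 22.05
tcp_pos: [0.6048, 0.1926, 0.1195]
tool_rot: [180.0, 0.0, 6.0]
contact_force: [-0.0, -0.2, -1.2]
width: 0.505
finger_force: 25.0
```

drive_tool:
  series:
    - [[0,0,0.005],[0,0,0],0.4]
    - [[0,0,0.01],[0,0,0],0.4]
    - [[0,0,0.015],[0,0,0],0.4]
    - [[0,0,0.02],[0,0,0],0.4]
    - [[0,0,0.025],[0,0,0],0.4]
    - [[0,0,0.027],[0,0,0],0.4]
    - [[0,0,0.027],[0,0,0],0.4]
    - [[0,0,0.027],[0,0,0],0.4]
    - [[0,0,0.027],[0,0,0],0.4]
    - [[0,0,0.027],[0,0,0],0.4]

```text
clock: 23.05
tcp_pos: [0.6059, 0.1929, 0.1186]
tool_rot: [-180.0, -0.1, 6.0]
contact_force: [-2.2, -2.2, 13.4]
width: 0.506
finger_force: 25.0
```

drive_tool:
  series:
    - [[0,0,-0.01],[0,0,0],0.4]
    - [[0,0,-0.01],[0,0,0],0.54]
    - [[0,0,-0.01],[0,0,0],0.58]
    - [[0,0,-0.01],[0,0,0],0.64]
    - [[0,0,-0.01],[0,0,0],0.72]
    - [[0,0,-0.01],[0,0,0],0.8]
    - [[0,0,-0.01],[0,0,0],0.9]
    - [[0,0,-0.01],[0,0,0],1]
    - [[0,0,-0.01],[0,0,0],1]
    - [[0,0,-0.01],[0,0,0],1]

```text
clock: 24.05
tcp_pos: [0.6051, 0.1927, 0.1183]
tool_rot: [-180.0, 0.0, 6.0]
contact_force: [1.1, 0.7, -0.7]
width: 1.0
finger_force: 0.0
```

drive_tool:
  series:
    - [[0,0,-0.1],[0,0,0],1]
    - [[0,0,-0.25],[0,0,0],1]
    - [[0,0,-0.45],[0,0,0],1]
    - [[0,0,-0.7],[0,0,0],1]
    - [[0,0,-1],[0,0,0],1]
    - [[0,0.2,-1],[0,0,0],1]
    - [[-0.1,0.5,-1],[0,0,0],1]
    - [[-0.15,0.8,-1],[0,0,0],1]
    - [[-0.2,1,-1],[0,0,0],1]
    - [[-0.2,1,-1],[0,0,0],1]

```text
clock: 25.05
tcp_pos: [0.596, 0.0879, 0.2198]
tool_rot: [179.9, -0.1, 5.8]
contact_force: [0.5, -0.9, 0.9]
width: 0.997
finger_force: 0.0
```

```bash
python3 -c "
from h import *
go([.6088,-.2468,.18],[.6088,-.2468,.06],yaw=-10)
im={c:vision.snapshot(c) for c in I}
cv2.imwrite('pics/g5.png',np.hstack([cv2.resize(im['side'][100:200,180:300],(480,400),interpolation=2),cv2.resize(im['top'][140:240,130:210],(320,400),interpolation=2)])[:,:,::-1])"
```

```text
25.05 [0.596  0.0879 0.2198] [ 1.7993e+02 -7.0000e-02  5.7700e+00] F [ 0.48 -0.95  0.89] w 0.997 ff 0.0
 shift [-0.2099  3.3421  0.4015]
 shift [-0.2115  3.3406  1.6015]
 turn [ 0.0003 -0.0005  0.0876]
```

View pics/g5.png

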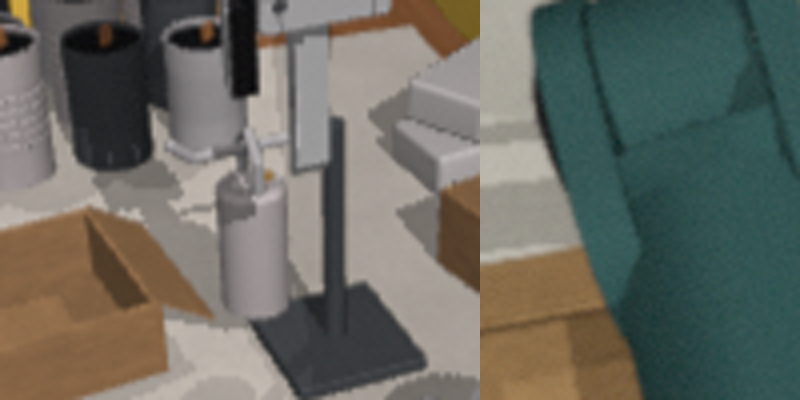

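The picture shows the clear mould hanging by its handle on the bar, near the seat, with the gripper clear. Now the other grey mould.

drive_tool:
  series:
    - [[0,0.2,0],[0,0,0],0.9]
    - [[0,0.5,0],[0,0,0],0.9]
    - [[-0.05,0.9,0],[0,0,0],0.9]
    - [[-0.07,1,0],[0,0,0],0.9]
    - [[-0.07,1,0],[0,0,0],0.9]
    - [[-0.07,1,0],[0,0,0],0.9]
    - [[-0.07,1,0],[0,0,0],0.9]
    - [[-0.07,1,0],[0,0,0],0.9]
    - [[-0.07,1,0],[0,0,0],0.9]
    - [[-0.07,1,0],[0,0,0],0.9]

```text
clock: 26.15
tcp_pos: [0.5992, -0.0086, 0.2182]
tool_rot: [-180.0, 0.0, 6.0]
contact_force: [-0.4, -0.1, -0.7]
width: 0.899
finger_force: 0.0
```

drive_tool:
  series:
    - [[0,0.2,0],[0,0,0],0.9]
    - [[0,0.5,0],[0,0,0],0.9]
    - [[-0.05,0.9,0],[0,0,0],0.9]
    - [[-0.07,1,0],[0,0,0],0.9]
    - [[-0.07,1,0],[0,0,0],0.9]
    - [[-0.07,1,0],[0,0,0],0.9]
    - [[-0.07,1,0],[0,0,0],0.9]
    - [[-0.07,1,0],[0,0,0],0.9]
    - [[-0.07,1,0],[0,0,0],0.9]
    - [[-0.07,1,0],[0,0,0],0.9]

```text
clock: 27.15
tcp_pos: [0.6027, -0.1088, 0.2183]
tool_rot: [-180.0, -0.0, 6.0]
contact_force: [0.5, 0.4, -0.7]
width: 0.901
finger_force: 0.0
```

drive_tool:
  series:
    - [[0,0.2,0.1],[0,0,0.03],0.9]
    - [[0,0.5,0.2],[0,0,0.06],0.9]
    - [[-0.05,0.9,0.4],[0,0,0.0876],0.9]
    - [[-0.07,1,0.6],[0,0,0.0876],0.9]
    - [[-0.07,1,0.6],[0,0,0.0876],0.9]
    - [[-0.07,1,0.6],[0,0,0.0876],0.9]
    - [[-0.07,1,0.6],[0,0,0.0876],0.9]
    - [[-0.07,1,0.6],[0,0,0.0876],0.9]
    - [[-0.07,1,0.6],[0,0,0.0876],0.9]
    - [[-0.07,1,0.6],[0,0,0.0876],0.9]

```text
clock: 28.15
tcp_pos: [0.6063, -0.2091, 0.1587]
tool_rot: [180.0, -0.0, -9.7]
contact_force: [0.7, 0.6, -0.3]
width: 0.9
finger_force: 0.0
```

```bash
python3 -c "
from h import *
go([.6088,-.2468,.16],[.6088,-.2468,.06],yaw=-10)"
```

```text
28.15 [ 0.6063 -0.2091  0.1587] [ 1.80e+02 -3.00e-02 -9.74e+00] F [ 0.73  0.6  -0.28] w 0.9 ff 0.0
 shift [ 0.088   0.3672 -0.0133]
 shift [0.0875 0.3671 0.9867]
 turn [ 0.     -0.0001  0.0014]
```

drive_tool:
  series:
    - [[0.04,0.18,0],[0,0,0],0.9]
    - [[0.088,0.367,0],[0,0,0],0.9]
    - [[0.088,0.367,0],[0,0,0],0.9]
    - [[0.088,0.367,0],[0,0,0],0.9]
    - [[0.088,0.367,0.2],[0,0,0],0.9]
    - [[0.088,0.367,0.4],[0,0,0],0.9]
    - [[0.088,0.367,0.6],[0,0,0],0.9]
    - [[0.088,0.367,0.8],[0,0,0],0.9]
    - [[0.088,0.367,0.987],[0,0,0],0.9]
    - [[0.088,0.367,0.987],[0,0,0],0.9]

```text
clock: 29.15
tcp_pos: [0.6072, -0.2464, 0.0572]
tool_rot: [-179.9, 0.2, -9.7]
contact_force: [-0.7, 0.3, 0.2]
width: 0.899
finger_force: 0.0
```

drive_tool:
  series:
    - [[0,0,0],[0,0,0],0.4]
    - [[0,0,0],[0,0,0],0.4]
    - [[0,0,0],[0,0,0],0.4]
    - [[0,0,0],[0,0,0],0.4]
    - [[0,0,0],[0,0,0],0.4]
    - [[0,0,0],[0,0,0],0.4]
    - [[0,0,0],[0,0,0],0.4]
    - [[0,0,0],[0,0,0],0.4]
    - [[0,0,0],[0,0,0],0.4]
    - [[0,0,0],[0,0,0],0.4]

```text
clock: 30.15
tcp_pos: [0.6089, -0.2471, 0.0599]
tool_rot: [180.0, -0.0, -9.8]
contact_force: [-0.4, 1.2, 5.7]
width: 0.504
finger_force: 25.0
```

drive_tool:
  series:
    - [[0,0,-0.2],[0,0,0],0.4]
    - [[0,0,-0.4],[0,0,0],0.4]
    - [[0,0,-0.6],[0,0,0],0.4]
    - [[0,0,-0.8],[0,0,0],0.4]
    - [[0,0,-1],[0,0,0],0.4]
    - [[-0.05,-0.1,-1],[0,0,0],0.4]
    - [[-0.1,-0.3,-1],[0,0,0],0.4]
    - [[-0.15,-0.5,-1],[0,0,0],0.4]
    - [[-0.2,-0.6,-1],[0,0,0],0.4]
    - [[-0.2,-0.6,-1],[0,0,0],0.4]

```text
clock: 31.15
tcp_pos: [0.5984, -0.1826, 0.1588]
tool_rot: [-180.0, 0.1, -9.6]
contact_force: [-0.4, -0.6, -2.8]
width: 0.505
finger_force: 25.0
```

```bash
python3 -c "
from h import *
go([.4925,.005,.18],yaw=-10)"
```

```text
31.15 [ 0.5984 -0.1826  0.1588] [-1.7997e+02  7.0000e-02 -9.6300e+00] F [-0.42 -0.62 -2.75] w 0.505 ff 25.0
 shift [-1.3585 -1.6722 -0.2097]
 turn [-0.0002  0.0004  0.002 ]
```

drive_tool:
  series:
    - [[-0.1,-0.12,-0.1],[0,0,0],0.4]
    - [[-0.25,-0.3,-0.2],[0,0,0],0.4]
    - [[-0.5,-0.6,-0.2],[0,0,0],0.4]
    - [[-0.7,-0.85,-0.2],[0,0,0],0.4]
    - [[-0.8,-1,-0.2],[0,0,0],0.4]
    - [[-0.8,-1,-0.2],[0,0,0],0.4]
    - [[-0.8,-1,-0.2],[0,0,0],0.4]
    - [[-0.8,-1,-0.2],[0,0,0],0.4]
    - [[-0.8,-1,-0.2],[0,0,0],0.4]
    - [[-0.8,-1,-0.2],[0,0,0],0.4]

```text
clock: 32.15
tcp_pos: [0.5373, -0.0731, 0.1794]
tool_rot: [-180.0, 0.0, -9.8]
contact_force: [0.1, -0.6, -2.5]
width: 0.503
finger_force: 25.0
```

```bash
python3 -c "
from h import *
go([.4925,.005,.18],[.4925,.005,.155],yaw=-10)"
```

```text
32.15 [ 0.5373 -0.0731  0.1794] [-1.80e+02  2.00e-02 -9.82e+00] F [ 0.1  -0.64 -2.51] w 0.503 ff 25.0
 shift [-0.5748 -0.6926 -0.0062]
 shift [-0.5747 -0.6926  0.2438]
 turn [-0.      0.0001  0.001 ]
```

drive_tool:
  series:
    - [[-0.15,-0.2,0],[0,0,0],0.4]
    - [[-0.35,-0.4,0],[0,0,0],0.4]
    - [[-0.5,-0.6,0],[0,0,0],0.4]
    - [[-0.575,-0.693,0],[0,0,0],0.4]
    - [[-0.575,-0.693,0],[0,0,0],0.4]
    - [[-0.575,-0.693,0.1],[0,0,0],0.4]
    - [[-0.575,-0.693,0.2],[0,0,0],0.4]
    - [[-0.575,-0.693,0.24],[0,0,0],0.4]
    - [[-0.575,-0.693,0.24],[0,0,0],0.4]
    - [[-0.575,-0.693,0.24],[0,0,0],0.4]

```text
clock: 33.15
tcp_pos: [0.4924, 0.0054, 0.1554]
tool_rot: [-180.0, 0.0, -9.8]
contact_force: [-1.1, 0.2, -2.6]
width: 0.505
finger_force: 25.0
```

```bash
python3 -c "
from h import *
go([.4925,.005,.145],yaw=-10)
im={c:vision.snapshot(c) for c in I}
cv2.imwrite('pics/g6.png',np.hstack([cv2.resize(im['side'][160:260,160:280],(480,400),interpolation=2),cv2.resize(im['side'][100:200,180:260],(320,400),interpolation=2)])[:,:,::-1])
g=im['side'][170:245,185:250].astype(int).sum(2)
"
```

```text
33.15 [0.4924 0.0054 0.1554] [-1.7999e+02  2.0000e-02 -9.7900e+00] F [-1.13  0.23 -2.63] w 0.505 ff 25.0
 shift [0.002  0.004  0.1042]
 turn [-0.      0.0001  0.0012]
```

View pics/g6.png

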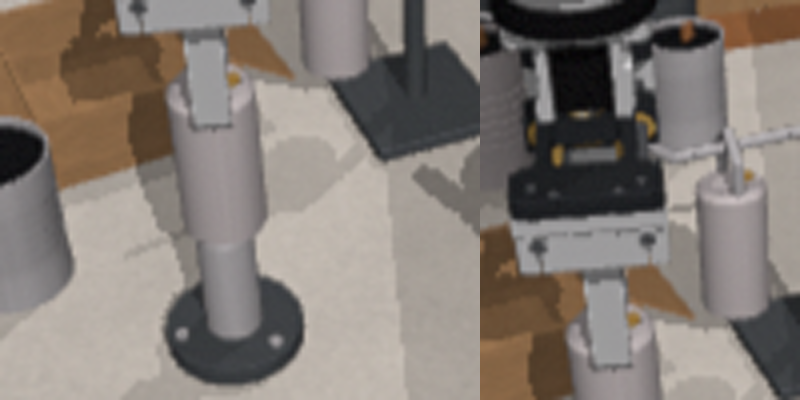

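The second mould is just above the pin, and the first still hangs on the bar. That was my 11th picture, one over the limit of 10, so I'll work from numbers only from here.

drive_tool:
  series:
    - [[0.01,0,0.02],[0,0,0],0.4]
    - [[0.01,0,0.04],[0,0,0],0.4]
    - [[0.01,0,0.06],[0,0,0],0.4]
    - [[0.01,0,0.08],[0,0,0],0.4]
    - [[0.01,0,0.1],[0,0,0],0.4]
    - [[0.01,0,0.12],[0,0,0],0.4]
    - [[0.01,0,0.14],[0,0,0],0.4]
    - [[0.01,0,0.15],[0,0,0],0.4]
    - [[0.01,0,0.15],[0,0,0],0.4]
    - [[0.01,0,0.15],[0,0,0],0.4]

```text
clock: 34.25
tcp_pos: [0.493, 0.0053, 0.1404]
tool_rot: [180.0, 0.0, -9.8]
contact_force: [-0.8, -2.4, -4.4]
width: 0.51
finger_force: 25.0
```

drive_tool:
  series:
    - [[0,0.005,0.02],[0,0,0],0.4]
    - [[0,0.005,0.04],[0,0,0],0.4]
    - [[0,0.005,0.06],[0,0,0],0.4]
    - [[0,0.005,0.08],[0,0,0],0.4]
    - [[0,0.005,0.1],[0,0,0],0.4]
    - [[0,0.005,0.12],[0,0,0],0.4]
    - [[0,0.005,0.14],[0,0,0],0.4]
    - [[0,0.005,0.16],[0,0,0],0.4]
    - [[0,0.005,0.16],[0,0,0],0.4]
    - [[0,0.005,0.16],[0,0,0],0.4]

```text
clock: 35.25
tcp_pos: [0.4931, 0.005, 0.1244]
tool_rot: [-180.0, 0.0, -9.8]
contact_force: [-1.3, 0.0, -3.2]
width: 0.505
finger_force: 25.0
```

drive_tool:
  series:
    - [[0,0,0.01],[0,0,0],0.4]
    - [[0,0,0.02],[0,0,0],0.4]
    - [[0,0,0.03],[0,0,0],0.4]
    - [[0,0,0.04],[0,0,0],0.4]
    - [[0,0,0.05],[0,0,0],0.4]
    - [[0,0,0.06],[0,0,0],0.4]
    - [[0,0,0.07],[0,0,0],0.4]
    - [[0,0,0.08],[0,0,0],0.4]
    - [[0,0,0.08],[0,0,0],0.4]
    - [[0,0,0.08],[0,0,0],0.4]

```text
clock: 36.25
tcp_pos: [0.493, 0.005, 0.1164]
tool_rot: [180.0, 0.0, -9.8]
contact_force: [-1.3, -0.3, -4.5]
width: 0.507
finger_force: 25.0
```

Mouth at 41 mm above the foot, still free. A slow 5 mm more.

drive_tool:
  series:
    - [[0,0,0.005],[0,0,0],0.4]
    - [[0,0,0.01],[0,0,0],0.4]
    - [[0,0,0.015],[0,0,0],0.4]
    - [[0,0,0.02],[0,0,0],0.4]
    - [[0,0,0.025],[0,0,0],0.4]
    - [[0,0,0.03],[0,0,0],0.4]
    - [[0,0,0.035],[0,0,0],0.4]
    - [[0,0,0.04],[0,0,0],0.4]
    - [[0,0,0.045],[0,0,0],0.4]
    - [[0,0,0.045],[0,0,0],0.4]

```text
clock: 37.25
tcp_pos: [0.4952, 0.0051, 0.114]
tool_rot: [-180.0, -0.2, -9.8]
contact_force: [-4.3, -1.5, 26.9]
width: 0.504
finger_force: 25.0
```

It stopped with the mouth about 39 mm above the foot, so M2 is clogged as expected. Lift off, then to the carton.

drive_tool:
  series:
    - [[0,0,-0.05],[0,0,0],0.4]
    - [[0,0,-0.15],[0,0,0],0.4]
    - [[0,0,-0.25],[0,0,0],0.4]
    - [[0,0,-0.35],[0,0,0],0.4]
    - [[0,0,-0.5],[0,0,0],0.4]
    - [[0,0,-0.65],[0,0,0],0.4]
    - [[0,0,-0.75],[0,0,0],0.4]
    - [[0,0,-0.8],[0,0,0],0.4]
    - [[0,-0.1,-0.8],[0,0,0],0.4]
    - [[0,-0.1,-0.8],[0,0,0],0.4]

```text
clock: 38.25
tcp_pos: [0.4948, 0.0163, 0.1917]
tool_rot: [-180.0, 0.0, -9.7]
contact_force: [0.7, 0.5, -2.7]
width: 0.504
finger_force: 25.0
```

```bash
python3 -c "
from h import *
go([.452,.268,.19],yaw=-10)
for c in I: vision.snapshot(c)
for l,z in (('carton',0),('carton_in',.006)):
  for c in I:
    for d in models.pinpoint(c,l):
      if d['p']>.4: print(l,c,round(d['p'],2),plane(c,d['xy'],z).round(4))
"
```

```text
38.25 [0.4948 0.0163 0.1917] [-1.7998e+02  3.0000e-02 -9.6900e+00] F [ 0.67  0.46 -2.7 ] w 0.504 ff 25.0
 shift [-0.8453 -2.409   0.0182]
 turn [-0.0001  0.0002  0.0017]
carton side 0.91 [0.4514 0.2586 0.    ]
carton top 0.72 [0.4632 0.265  0.    ]
carton_in side 0.62 [0.5022 0.1011 0.006 ]
carton_in side 0.57 [0.4537 0.2562 0.006 ]
carton_in top 0.82 [0.4531 0.2723 0.006 ]
```

drive_tool:
  series:
    - [[-0.06,-0.15,0],[0,0,0],0.4]
    - [[-0.12,-0.35,0],[0,0,0],0.4]
    - [[-0.22,-0.65,0],[0,0,0],0.4]
    - [[-0.32,-0.9,0],[0,0,0],0.4]
    - [[-0.36,-1,0],[0,0,0],0.4]
    - [[-0.36,-1,0],[0,0,0],0.4]
    - [[-0.36,-1,0],[0,0,0],0.4]
    - [[-0.36,-1,0],[0,0,0],0.4]
    - [[-0.36,-1,0],[0,0,0],0.4]
    - [[-0.36,-1,0],[0,0,0],0.4]

```text
clock: 39.55
tcp_pos: [0.4765, 0.1188, 0.192]
tool_rot: [180.0, 0.0, -9.8]
contact_force: [-0.2, 0.1, -3.1]
width: 0.505
finger_force: 25.0
```

drive_tool:
  series:
    - [[-0.06,-0.15,0],[0,0,0],0.4]
    - [[-0.12,-0.35,0],[0,0,0],0.4]
    - [[-0.22,-0.65,0],[0,0,0],0.4]
    - [[-0.32,-0.9,0],[0,0,0],0.4]
    - [[-0.36,-1,0],[0,0,0],0.4]
    - [[-0.36,-1,0],[0,0,0],0.4]
    - [[-0.36,-1,0],[0,0,0],0.4]
    - [[-0.36,-1,0],[0,0,0],0.4]
    - [[-0.36,-1,0],[0,0,0],0.4]
    - [[-0.36,-1,0],[0,0,0],0.4]

```text
clock: 40.55
tcp_pos: [0.4581, 0.2235, 0.1921]
tool_rot: [180.0, -0.0, -9.8]
contact_force: [-0.3, -0.1, -2.7]
width: 0.508
finger_force: 25.0
```

drive_tool:
  series:
    - [[-0.06,-0.15,0],[0,0,0],0.4]
    - [[-0.12,-0.3,0],[0,0,0],0.4]
    - [[-0.13,-0.39,0],[0,0,0],0.4]
    - [[-0.13,-0.39,0],[0,0,0],0.4]
    - [[-0.13,-0.39,0.2],[0,0,0],0.4]
    - [[-0.13,-0.39,0.4],[0,0,0],0.4]
    - [[-0.13,-0.39,0.6],[0,0,0],0.4]
    - [[-0.13,-0.39,0.8],[0,0,0],0.4]
    - [[-0.13,-0.39,0.9],[0,0,0],0.4]
    - [[-0.13,-0.39,0.9],[0,0,0],0.4]

```text
clock: 41.55
tcp_pos: [0.4513, 0.2639, 0.1011]
tool_rot: [179.9, 0.1, -9.8]
contact_force: [1.1, -0.3, -2.2]
width: 0.502
finger_force: 25.0
```

```bash
python3 -c "
from h import *
go([.450,.266,.07],yaw=-10)"
```

```text
41.55 [0.4513 0.2639 0.1011] [ 1.7993e+02  9.0000e-02 -9.8000e+00] F [ 1.08 -0.3  -2.21] w 0.502 ff 25.0
 shift [-0.0159 -0.019   0.3111]
 turn [0.0004 0.0005 0.0011]
```

drive_tool:
  series:
    - [[0,0,0.05],[0,0,0],0.4]
    - [[0,0,0.1],[0,0,0],0.4]
    - [[0,0,0.15],[0,0,0],0.4]
    - [[0,0,0.2],[0,0,0],0.4]
    - [[0,0,0.25],[0,0,0],0.4]
    - [[0,0,0.29],[0,0,0],0.4]
    - [[0,0,0.31],[0,0,0],0.4]
    - [[0,0,0.32],[0,0,0],0.4]
    - [[0,0,0.33],[0,0,0],0.4]
    - [[0,0,0.33],[0,0,0],0.4]

```text
clock: 42.55
tcp_pos: [0.4517, 0.2648, 0.0691]
tool_rot: [-180.0, 0.0, -9.8]
contact_force: [-1.1, -0.4, -3.7]
width: 0.506
finger_force: 25.0
```

drive_tool:
  series:
    - [[0,0,0.003],[0,0,0],0.4]
    - [[0,0,0.006],[0,0,0],0.4]
    - [[0,0,0.009],[0,0,0],0.4]
    - [[0,0,0.012],[0,0,0],0.4]
    - [[0,0,0.015],[0,0,0],0.4]
    - [[0,0,0.018],[0,0,0],0.4]
    - [[0,0,0.021],[0,0,0],0.4]
    - [[0,0,0.024],[0,0,0],0.4]
    - [[0,0,0.025],[0,0,0],0.4]
    - [[0,0,0.025],[0,0,0],0.4]

```text
clock: 43.55
tcp_pos: [0.4516, 0.2648, 0.0665]
tool_rot: [-180.0, 0.0, -9.8]
contact_force: [0.4, 0.4, -2.8]
width: 0.506
finger_force: 25.0
```

drive_tool:
  series:
    - [[0,0,0.003],[0,0,0],0.4]
    - [[0,0,0.006],[0,0,0],0.4]
    - [[0,0,0.009],[0,0,0],0.4]
    - [[0,0,0.012],[0,0,0],0.4]
    - [[0,0,0.015],[0,0,0],0.4]
    - [[0,0,0.018],[0,0,0],0.4]
    - [[0,0,0.021],[0,0,0],0.4]
    - [[0,0,0.024],[0,0,0],0.4]
    - [[0,0,0.024],[0,0,0],0.4]
    - [[0,0,0.024],[0,0,0],0.4]

```text
clock: 44.55
tcp_pos: [0.4525, 0.2658, 0.0658]
tool_rot: [-179.9, -0.1, -9.7]
contact_force: [-5.8, -1.9, 26.5]
width: 0.509
finger_force: 25.1
```

drive_tool:
  series:
    - [[0,0,-0.015],[0,0,0],0.4]
    - [[0,0,-0.015],[0,0,0],0.45]
    - [[0,0,-0.015],[0,0,0],0.54]
    - [[0,0,-0.015],[0,0,0],0.6]
    - [[0,0,-0.015],[0,0,0],0.7]
    - [[0,0,-0.015],[0,0,0],0.8]
    - [[0,0,-0.015],[0,0,0],0.9]
    - [[0,0,-0.015],[0,0,0],0.9]
    - [[0,0,-0.015],[0,0,0],0.9]
    - [[0,0,-0.015],[0,0,0],0.9]

```text
clock: 45.55
tcp_pos: [0.4516, 0.2648, 0.0656]
tool_rot: [-180.0, 0.0, -9.8]
contact_force: [0.5, -0.1, 0.4]
width: 0.899
finger_force: 0.0
```

drive_tool:
  series:
    - [[0,0,-0.1],[0,0,0],0.9]
    - [[0,0,-0.25],[0,0,0],0.9]
    - [[0,0,-0.4],[0,0,0],0.9]
    - [[0,0,-0.6],[0,0,0],0.9]
    - [[0,0,-0.8],[0,0,0],0.9]
    - [[0,0,-1],[0,0,0],0.9]
    - [[0,0,-1],[0,0,0],0.9]
    - [[0,0,-1],[0,0,0],0.9]
    - [[0,0,-1],[0,0,0],0.9]
    - [[0,0,-1],[0,0,0],0.9]

```text
clock: 46.55
tcp_pos: [0.4513, 0.2646, 0.1651]
tool_rot: [180.0, 0.1, -9.8]
contact_force: [1.0, -0.5, 0.4]
width: 0.904
finger_force: 0.0
```

drive_tool:
  series:
    - [[0,0.1,-0.3],[0,0,0],0.9]
    - [[0,0.3,-0.5],[0,0,0],0.9]
    - [[0,0.6,-0.5],[0,0,0],0.9]
    - [[-0.1,0.9,-0.5],[0,0,0],0.9]
    - [[-0.2,1,-0.5],[0,0,0],0.9]
    - [[-0.2,1,-0.5],[0,0,0],0.9]
    - [[-0.2,1,-0.5],[0,0,0],0.9]
    - [[-0.2,1,-0.5],[0,0,0],0.9]
    - [[-0.2,1,-0.5],[0,0,0],0.9]
    - [[-0.2,1,-0.5],[0,0,0],0.9]

```text
clock: 47.55
tcp_pos: [0.4151, 0.1701, 0.2155]
tool_rot: [-180.0, 0.0, -9.7]
contact_force: [0.4, 0.1, 0.3]
width: 0.905
finger_force: 0.0
```

drive_tool:
  series:
    - [[0,0.1,0],[0,0,0],0.9]
    - [[0,0.3,0],[0,0,0],0.9]
    - [[0,0.6,0],[0,0,0],0.9]
    - [[0,0.9,0],[0,0,0],0.9]
    - [[0,1,0],[0,0,0],0.9]
    - [[0,1,0],[0,0,0],0.9]
    - [[0,1,0],[0,0,0],0.9]
    - [[0,1,0],[0,0,0],0.9]
    - [[0,1,0],[0,0,0],0.9]
    - [[0,1,0],[0,0,0],0.9]

```text
clock: 48.55
tcp_pos: [0.398, 0.0716, 0.2156]
tool_rot: [-180.0, 0.0, -9.7]
contact_force: [0.0, 0.1, 0.7]
width: 0.9
finger_force: 0.0
```

```bash
python3 -c "
from h import *
go()
for c in I:
  vision.snapshot(c)
  for d in models.silhouettes(c,'mould_a'):
    if d['p']>.35: print(c,round(d['p'],2),np.round(d['xy']),d['pixels'].sum())
for n,X in dict(carton=[.4515,.265,.006],hook=[.605,.192,.057]).items():
  for c in I:
    m=getmask(c,'mould_a',np.add(X,[0,0,.06])); 
    print(n,c,'expected',proj(c,np.add(X,[0,0,.055])).round(), None if m is None else np.round(fit('mould',{c:m},X[0],X[1],0,z0=X[2],yaws=[-.17 if n=='carton' else .1]),3), None if m is None else m.sum())
"
```

```text
48.55 [0.398  0.0716 0.2156] [-1.7999e+02  2.0000e-02 -9.7200e+00] F [0.04 0.09 0.67] w 0.9 ff 0.0
side 0.92 [242. 160.] 623
side 0.88 [345. 344.] 1508
side 0.8 [184. 166.] 520
side 0.69 [283. 341.] 1452
top 0.94 [375. 171.] 381
top 0.65 [175. 184.] 329
top 0.64 [146. 244.] 375
top 0.56 [363. 207.] 347
carton side expected [186. 169.] [ 0.448  0.272 -1.622  0.251] 520.0
carton top expected [150. 245.] [0.449 0.265 2.44  0.058] 375.0
hook side expected [243. 158.] [  0.605   0.194 -10.409   0.117] 623.0
hook top expected [174. 186.] [0.607 0.192 6.955 0.215] 329.0
```

Both moulds show where they should be and upright: the fits agree with the expected poses, and the arm is clear of everything. Handing in.

```bash
python3 -c "
from station import ticket
print(ticket.finish_job())"
```

```text
the job is handed in; nothing more can be done
None
```

The clear mould (first tried, slid down to the gauge's foot) hangs on the hook, the clogged one (stopped about 39 mm above the foot) stands in the carton, and the job was handed in at about 49 s; I viewed 11 pictures, one over the limit of 10.

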